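Toast a frozen bagel

ROBOT

A 6-joint arm with a two-finger parallel gripper is mounted at the origin on a cart in front of the work surface, level with it; the furniture and walls round the work are solid. World frame = base frame: x ahead of the robot, y to its left, z up, the work surface at z = 0. Lengths are in m, angles in rad, forces in N, time in s.
With the tool pointing down it reaches from about 0.375 to 0.925 m from the base axis. Payload 5.7 kg.
Tool frame: the origin (TCP) lies midway between the tips of the shut fingers; the grasp point (between the pads) lies 19 mm behind it; z points along the fingers, y is the line along which they close (so a half turn about z gives the same grasp; the last joint's range is limited). The gripper opens to 88 mm and grips with 3 to 60 N. Pads are 20 mm wide; open, the fingers measure 115 mm over their backs; the gripper's body (75 mm by 178 mm) begins 61 mm behind the grasp point.
Start: joints at [1.094, 0.359, 1.51, -0, 1.272, -0.115], TCP at [0.212, 0.561, 0.223] pointing down, gripper open.
Joint ranges: [-2.97, 2.97], [-1.01, 2.36], [0.21, 2.38], [-0.96, 4.11], [0.2, 2.71], [-2.98, 2.98]. Speed limits (rad/s): [2.39, 2.39, 3.14, 3.14, 3.14, 3.14].

INTERFACE

Orientations are given as a 3x3 rotation matrix whose columns are the frame's x, y, z axes.
In Python, from workcell import get_state, imaging, order, spotter gives the robot as it stands. The module is installed in compiled form; this text tells all that it offers.
- The arm moves only by the shell command python3 -m crank 'ROWS' [FORCE]. ROWS is JSON, one flat list of numbers, 7 for each row, row after row: the shift along the tool's x, y, z in units of 50 cm (1.0 is 50 cm), then the turn, a rotation vector about the tool's x, y, z in units of pi rad (1.0 is pi rad), then the opening, from 0 (shut) to 1 (fully open). A call has exactly 5 rows; each row is the pose to reach, as a shift and turn from the pose commanded when the call began, along the tool's axes at that moment, turning the shorter way round; what a row does not reach only later rows make up. A row lasts 1/12 s, in which the tool goes at most 41.7 mm and 7.16 degrees, less where a joint would pass 70% of its speed; a pose out of reach is approached as far as the arm can. A call with a number of a shift or a turn outside -1 to 1 is refused whole. A call with a gripper value outside its range is refused whole. The fingers move at their own pace and stop on an object; FORCE is the grip in N (left out, the last holds). Time passes only in rows, so rows that repeat a pose let the fingers close, or fill a call up. It gives the time, the measured TCP pose, the force, the opening and the grip force at its end, in the units of the state.
- get_state(): the state, without advancing time (a new reading comes with each control period).
- imaging.grab_frame(name): name is "side" or "top"; returns the picture (384x512x3 uint8, blue, green, red); there is no depth.
- imaging.camera_info(name): a dict with "fx", "fy", "cx", "cy" (pixels), "position" and "orientation" of the camera in the world. Camera axes: x right, y down, z forward; pixel columns grow to the right and rows downward; lengths in m; the calibration is good to about 2 mm. A picture is of the moment at which its call begins. camera_info takes no time and is no camera call.
- order.job_done(): hands the job in; it is judged then, once.
Trained networks look in the newest picture that a camera, given by its name, has taken for a name from the list of things; names that differ only in an ending like _2 or _b are one class to them, and where a whole thing is asked for, a point or a joint stands for the part that bears it (a point fixed in the world has none). Each returns a list of dicts, best first, with "score" (0 to 1); they miss things now and then, are a little off and sometimes report something else, mostly with a low value. They report only what shows in the picture. A call takes as long as a camera call. They do not tell look-alikes from the thing itself.
- spotter.find_in(camera, name): "xyz" ([x, y, z] in m, in world coordinates, good to about 4 mm: the middle of the surface that is visible of it).
- spotter.regions_of(camera, name): "pixels" (384x512 bool, what is visible of it).
The state is a dict: "clock": time; "qpos": joint angles; "joint_vel": joint speeds; "tau": joint torques, N m; "tool_pos": TCP position; "tool_rot": TCP orientation; "wrist_force": force on the tool from outside, world axes, zero at the start; "moment": the same for the moment, N m; "finger_gap": finger opening in m; "gripper_force": force on a finger pad.
Only numpy, scipy, OpenCV 4.12 (cv2) and the standard library are available. Lean on these libraries where they do the work, as an engineer would, in place of code of your own. Each camera call takes 0.05 s, during which the arm holds its last target. There are 200 camera calls.

TASK

Two frozen bagel halves stand in the toaster: push its lever down with the fingertips until the carriage catches and stays down by itself. Only then set the programme on the key strip on top: press the round bagel key all the way down and let it come back up, then press the square defrost key all the way down (it adds thawing time to the chosen programme) and let it come back up. Do not press the narrow stop key between them or turn the browning dial, and leave the honey jar, the mug and the spice jar where they stand; nothing is picked up.

Things in the scene. Friction and masses are not known exactly. Their poses are not given: they have to be found in the camera images.
- toaster: two-slot toaster with a steel middle and white ends, 290 long x 168 wide, top deck 187 high; fixed to the counter. Origin on the counter under its centre; its x axis runs along its length, the end with the lever and the dial faces -x; z up. The slots are on the +x part of the top; the key strip lies across the top at the lever end (x = -102, three keys in a row along y).
- lever_pad (a point): centre of the top face of the black lever paddle that sticks out of the toaster's -x end face; paddle 42 (x) x 46 (y) x 13 thick, its middle 33 out from the end face, its top 184 above the counter when up. It is the outside end of the carriage that carries the two bagel halves, whose tops stand 31 above the deck when it is up. The point moves down with it.
- lever (a joint): downward travel of the lever, m: 0 up, 0.036 at the lower stop. A spring pushes it up with 1.5 N at the top to 3.7 N at the bottom, plus about 1 to 2 N as it passes the latch. It catches at about 0.033: pushed on to the stop and released, it stays down at about 0.0325; released clearly sooner, it springs back to 0.
- bagel_key_top (a point): centre of the top face of the bagel key: round, 26 across, with a raised ring mark; 46 to the +y side of the stop key. Key tops stand 10 above the deck (197 above the counter).
- bagel_key (a joint): downward travel of the bagel key, m: 0 up, 0.006 all the way down; spring, 1.5 N at first, 5 N all the way down; comes back up by itself.
- defrost_key_top (a point): centre of the top face of the defrost key: square, 24 x 24, with a raised six-armed snowflake mark; 46 to the -y side of the stop key.
- defrost_key (a joint): downward travel of the defrost key, m: 0 up, 0.006 all the way down; same spring as the bagel key.
- stop_key_top (a point): centre of the top face of the stop key: narrow, 26 (x) x 13 (y), with a small raised square mark, in the middle of the row. Not to be pressed.
- stop_key (a joint): downward travel of the stop key, m: 0 up, 0.006 all the way down. Pressing it would cancel the toasting.
- dial_mark (a point): white mark near the rim of the black browning dial, 34 across, low on the toaster's -x end face under the lever (dial centre 62 above the counter). Leave it as it is set.
- honey_jar: glass honey jar with a grey lid, 71 across, 110 high, standing beside the toaster's long -y side; origin under its centre.
- mug: green mug, 92 across and 125 with its handle, 100 high, standing beside the toaster's long +y side; origin under its centre.
- spice_jar: spice jar with a black cap, 41 across, 105 high, standing near the lever end of the toaster, on its -y side; origin under its centre.
Not all that is in view belongs to the job. What is shaped like the mug but turquoise or yellow is not meant. What is shaped like the spice_jar but green is not meant.

How it is judged:
By the outcome, as a careful person would: the job done as asked, in the order asked, and still so for the second after the job is handed in, with the robot touching nothing.
It also fails if it takes over 38 s, if anything falls off the work surface, if the arm or the gripper's body presses on something with over 40 N, if the wrist force passes 120 N, or if a joint passes its speed limit or range.

## Working session

There is one attempt and no reset: what is moved stays moved. The work goes in short steps, Python scripts to look and compute and a shell command to move; the robot and the scene stay as the last step left them, time stands still between calls to the robot, and variables do not carry over. Pictures are saved under pics/ and viewed, at most 10 in all, crops included, and the job is handed in when it is done.

```bash
mkdir -p pics
cat > h.py <<'E'
import numpy as np, cv2
from workcell import get_state, imaging, order, spotter
def pix(cam,p):
    c=imaging.camera_info(cam);R=np.array(c["orientation"]);q=R.T@(np.array(p)-c["position"])
    return [round(float(c["fx"]*q[0]/q[2]+c["cx"]),1),round(float(c["fy"]*q[1]/q[2]+c["cy"]),1)]
def at_z(cam,u,v,z):
    c=imaging.camera_info(cam);R=np.array(c["orientation"]);d=R@np.array([(u-c["cx"])/c["fx"],(v-c["cy"])/c["fy"],1])
    o=np.array(c["position"]);return (o+d*(z-o[2])/d[2]).round(4)
E
python3 - <<'E'
from h import *
s=get_state();print({k:np.round(v,3).tolist() for k,v in s.items()})
for c in("top","side"):
    i=imaging.camera_info(c);print(i)
    cv2.imwrite(f"pics/{c}0.png",imaging.grab_frame(c))
    for n in("lever_pad","bagel_key_top","defrost_key_top","stop_key_top","dial_mark","toaster","honey_jar","mug","spice_jar"):
        print(c,n,[(np.round(d["xyz"],3).tolist(),round(d["score"],2),pix(c,d["xyz"])) for d in spotter.find_in(c,n)[:4]])
E
```

```text
{'clock': 0.0, 'qpos': [1.094, 0.36, 1.511, -0.0, 1.272, -0.115], 'joint_vel': [0.001, -0.0, -0.0, 0.001, 0.001, -0.0], 'tau': [-0.002, -51.537, -27.073, 0.067, 0.035, -0.0], 'tool_pos': [0.212, 0.561, 0.222], 'tool_rot': [[-0.935, 0.354, -0.001], [0.354, 0.935, -0.002], [0.0, -0.002, -1.0]], 'wrist_force': [-0.753, -0.262, 0.294], 'moment': [0.023, 0.009, -0.002], 'gripper_force': 0.0, 'finger_gap': 0.088}
{'fx': 413.39522326284435, 'fy': 413.39522326284435, 'cx': 254.31907875280143, 'cy': 186.55810664348027, 'position': array([0.48020672, 0.29295992, 0.99479602]), 'orientation': array([[ 0.00144288, -0.99872328,  0.05049476],
       [-0.99999313, -0.00161341, -0.00333658],
       [ 0.00341379, -0.05048959, -0.99871875]])}
top lever_pad [([0.544, 0.268, 0.183], 0.7, [265.8, 175.2])]
top bagel_key_top [([0.492, 0.195, 0.199], 0.59, [303.6, 201.2])]
top defrost_key_top [([0.581, 0.162, 0.198], 0.65, [320.6, 155.3])]
top stop_key_top [([0.568, 0.265, 0.183], 0.62, [267.0, 162.9]), ([0.536, 0.178, 0.2], 0.42, [312.5, 178.6]), ([0.396, 0.307, 0.041], 0.17, [246.9, 244.0])]
top dial_mark 
[... 1084 characters left out ...]
]
side stop_key_top [([0.529, 0.174, 0.199], 0.56, [274.1, 194.4]), ([0.402, 0.317, 0.064], 0.48, [195.0, 218.4])]
side dial_mark [([0.514, 0.124, 0.074], 0.44, [282.0, 241.3])]
side toaster [([0.541, 0.225, 0.182], 0.58, [262.5, 182.7]), ([0.533, 0.26, 0.185], 0.55, [250.1, 174.5])]
side honey_jar [([0.696, 0.207, 0.11], 0.93, [312.0, 171.3]), ([0.532, 0.258, 0.184], 0.55, [250.2, 175.5])]
side mug [([0.346, 0.159, 0.057], 0.88, [218.2, 277.3]), ([0.406, 0.316, 0.063], 0.74, [196.5, 218.0]), ([0.408, 0.519, 0.068], 0.63, [150.1, 168.3])]
side spice_jar [([0.446, 0.035, 0.093], 0.85, [287.6, 281.2]), ([0.675, 0.056, 0.074], 0.84, [348.7, 221.0]), ([0.57, 0.028, 0.089], 0.69, [328.4, 251.0])]
```

View pics/top0.png

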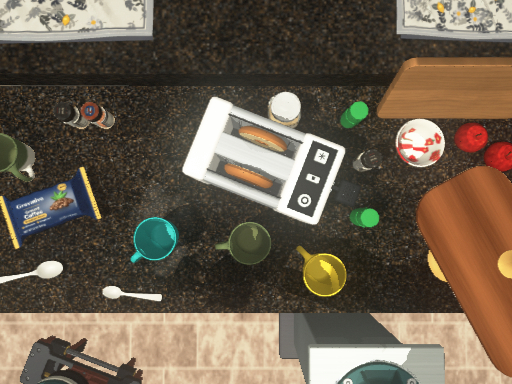

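View pics/side0.png

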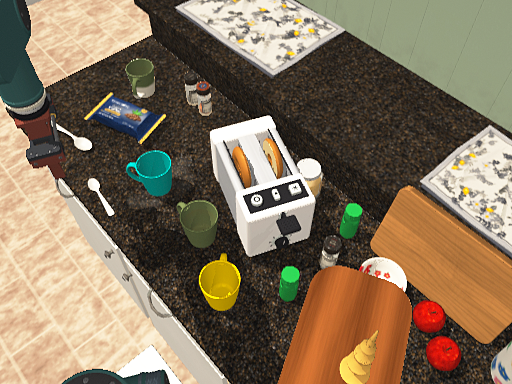

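In the top view, the key strip has the round key at about (304,200), the narrow stop key at (313,178) and the snowflake key at (321,156). The black lever is at about (348,190). The green jars (353,115) and (365,217), and the turquoise (155,238) and yellow (322,273) mugs, are decoys. I'll check my choice in an enlarged crop and refine the positions.

Run:
```python
from h import *
a=imaging.grab_frame("top")[130:240,280:390];b=imaging.grab_frame("side")[165:255,225:335]
a=cv2.resize(a,None,fx=3.6,fy=3.6,interpolation=cv2.INTER_CUBIC);b=cv2.resize(b,None,fx=3.6,fy=3.6,interpolation=cv2.INTER_CUBIC)
b=cv2.copyMakeBorder(b,0,a.shape[0]-b.shape[0],0,0,cv2.BORDER_CONSTANT)
cv2.imwrite("pics/crop1.png",np.hstack([a,b]))
```

```text
(no output)
```

View pics/crop1.png

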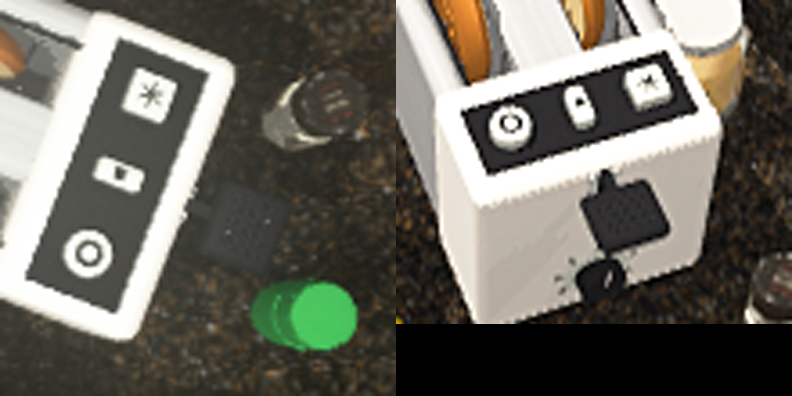

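The crop shows the round ring key, the narrow middle key and the snowflake key, with the paddle at top-view px (347.7,193). The choice is clear, so I'll compute the positions from both cameras.

Run:
```python
from h import *
P={}
for n,z,t,s in(("bagel",.197,(304.1,200.2),(256.4,198.8)),("stop",.197,(312.7,178.2),(275.5,193.2)),("defrost",.197,(322.1,156),(294.9,188)),("lever",.184,(347.7,193),(288.5,224.1)),("spice",.105,(370.5,160.5),(331,243)),("green",.105,(369.5,217.5),(290,270))):
    a,b=at_z("top",*t,z),at_z("side",*s,z);P[n]=(a+b)/2;print(n,a,b,P[n])
y=P["bagel"]-P["defrost"];L=np.linalg.norm(y);y/=L;x=np.array([y[1],-y[0],0]);print(L,x,y,np.degrees(np.arctan2(x[1],x[0])))
d=P["lever"]-P["stop"];print(d@x,d@y, (P["stop"]-(P["bagel"]+P["defrost"])/2))
for n in("spice","green"):
    d=P[n]-P["lever"];print(n,d@x,d@y)
s=get_state();R=np.array(s["tool_rot"]);
for ang in(np.arctan2(y[1],y[0]),np.arctan2(x[1],x[0])):
    ang0=np.arctan2(R[1,1],R[0,1]);print("turn world deg for tool y",np.degrees((ang-ang0+np.pi/2)%np.pi-np.pi/2))
```

```text
bagel [0.4943 0.1942 0.197 ] [0.4929 0.1926 0.197 ] [0.4936 0.1934 0.197 ]
stop [0.5369 0.1773 0.197 ] [0.535  0.1756 0.197 ] [0.53595 0.17645 0.197  ]
defrost [0.5801 0.1588 0.197 ] [0.5777 0.1571 0.197 ] [0.5789  0.15795 0.197  ]
lever [0.5088 0.1069 0.184 ] [0.5065 0.1033 0.184 ] [0.50765 0.1051  0.184  ]
spice [0.5821 0.0386 0.105 ] [0.5819 0.0339 0.105 ] [0.582   0.03625 0.105  ]
green [0.459  0.0424 0.105 ] [0.4637 0.0475 0.105 ] [0.46135 0.04495 0.105  ]
0.09237311567766886 [0.38376967 0.92342885 0.        ] [-0.92342885  0.38376967  0.        ] 67.43261899236545
-0.07674733008614816 -0.0012489294006555371 [-0.0003    0.000775  0.      ]
spice -0.03504480146903372 -0.09507947670236735
green -0.07331278100038312 0.019671010192408852
turn world deg for tool y 88.16346320807895
turn world deg for tool y -1.8365367919210356
```

```bash
python3 -m crank '[0,0,-0.08,0,0,0,0, 0,0,-0.16,0,0,0.01,0, -0.875,-0.647,-0.16,0,0,0.01,0, -0.875,-0.647,-0.16,0,0,0.01,0, -0.875,-0.647,-0.16,0,0,0.01,0]' 20
cat > t.py <<'E'
import sys
from h import *
s=get_state();R=np.array(s["tool_rot"]);p=np.array(s["tool_pos"])
d=np.array([float(v) for v in sys.argv[1:4]])-p
w=np.cross(R[:,2],[0,0,-1]);u=np.radians(67.4);w[2]=np.cross(R[:2,1],[np.cos(u),np.sin(u)])
print("t",round(s["clock"],2),"pos",p.round(4),"F",np.round(s["wrist_force"],1),"gap",round(float(s["finger_gap"]),4),"shift",(R.T@d/.5).round(4),"turn",(R.T@w/np.pi).round(4))
E
python3 t.py 0.5065 0.1035 0.30
```

```text
clock: 1.52
tool_pos: [0.2806, 0.4556, 0.3036]
tool_rot: [[-0.925, 0.381, 0.002], [0.381, 0.925, 0.002], [-0.001, 0.002, -1.0]]
wrist_force: [1.9, -0.0, 0.0]
finger_gap: 0.0582
gripper_force: 0.0
t 1.52 pos [0.2806 0.4556 0.3036] F [ 1.9 -0.   0. ] gap 0.0582 shift [-0.6861 -0.4789  0.0068] turn [0.0006 0.0003 0.0011]t.py:5: DeprecationWarning: Arrays of 2-dimensional vectors are deprecated. Use arrays of 3-dimensional vectors instead. (deprecated in NumPy 2.0)
  w=np.cross(R[:,2],[0,0,-1]);u=np.radians(67.4);w[2]=np.cross(R[:2,1],[np.cos(u),np.sin(u)])
```

```bash
python3 -m crank '[-0.686,-0.479,0,0,0,0,0, -0.686,-0.479,0,0,0,0,0, -0.686,-0.479,0,0,0,0,0, -0.686,-0.479,0,0,0,0,0, -0.686,-0.479,0,0,0,0,0]' >/dev/null; python3 -W ignore t.py 0.5065 0.1035 0.30
```

```text
t 1.93 pos [0.3928 0.2787 0.3029] F [0.9 0.2 0.6] gap 0.0248 shift [-0.3442 -0.2366  0.0059] turn [0.0002 0.0002 0.0005]
```

```bash
python3 -m crank '[-0.31,-0.215,0,0,0,0,0, -0.31,-0.215,0,0,0,0,0, -0.31,-0.215,0,0,0,0,0, -0.31,-0.215,0,0,0,0,0, -0.31,-0.215,0,0,0,0,0]' >/dev/null; python3 -m crank '[0,0,0,0,0,0,0, 0,0,0,0,0,0,0, 0,0,0,0,0,0,0, 0,0,0,0,0,0,0, 0,0,0,0,0,0,0]' >/dev/null; python3 -W ignore t.py 0.5065 0.1035 0.20
```

```text
t 2.77 pos [0.4933 0.1229 0.3027] F [ 0.3 -0.2  0.9] gap 0.0003 shift [-0.0392 -0.0259  0.2054] turn [ 0.     -0.0001  0.001 ]
```

```bash
python3 -m crank '[-0.039,-0.026,0.05,0,0,0.001,0, -0.039,-0.026,0.12,0,0,0.001,0, -0.039,-0.026,0.18,0,0,0.001,0, -0.039,-0.026,0.205,0,0,0.001,0, -0.039,-0.026,0.205,0,0,0.001,0]' >/dev/null;  python3 -W ignore t.py 0.5065 0.1035 0.184
python3 - <<'E'
from h import *
f=[cv2.resize(imaging.grab_frame(c)[y:y+110,x:x+110],None,fx=3.6,fy=3.6) for c,y,x in(("top",130,280),("side",145,225))]
cv2.imwrite("pics/c2.png",np.hstack(f))
E
```

```text
t 3.18 pos [0.504 0.103 0.197] F [-0.6  1.2 -0.2] gap 0.0006 shift [-0.0043  0.0029  0.0259] turn [-0.0009 -0.0019 -0.0001]
```

View pics/c2.png

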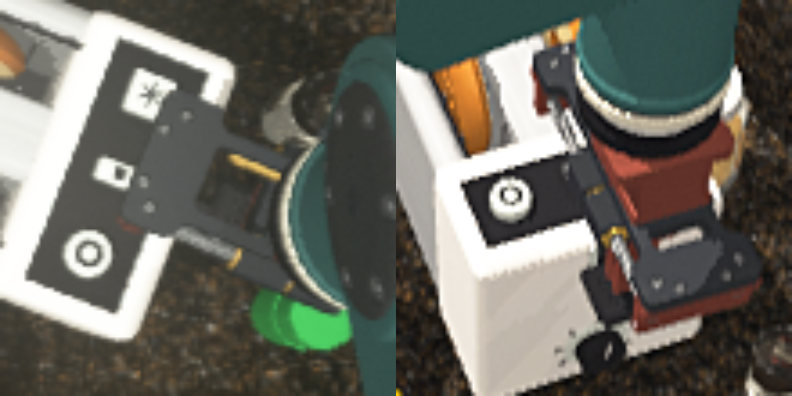

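The fingertips are centred over the paddle: it shows at crop px (600,290) in the side view, directly under the fingers. Pressing now.

```bash
python3 -m crank '[-0.002,0,0.026,0,0,0,0, -0.002,0,0.044,0,0,0,0, -0.002,0,0.062,0,0,0,0, -0.002,0,0.078,0,0,0,0, -0.002,0,0.09,0,0,0,0]' >/dev/null;  python3 -W ignore t.py 0.5065 0.1035 0.148;  python3 -m crank '[0,0,0.004,0,0,0,0, 0,0,0.008,0,0,0,0, 0,0,0.008,0,0,0,0, 0,0,0.008,0,0,0,0, 0,0,0.008,0,0,0,0]' >/dev/null;  python3 -W ignore t.py 0.5065 0.1035 0.148
```

```text
t 3.7 pos [0.5098 0.1023 0.1559] F [1.9 1.4 5.3] gap 0.0006 shift [ 0.0069 -0.0004  0.0157] turn [ 0.0006  0.001  -0.0006]
t 4.12 pos [0.5083 0.1019 0.1514] F [2.7 1.6 2.6] gap 0.0007 shift [0.0046 0.0016 0.0069] turn [ 0.      0.0002 -0.0006]
```

```bash
python3 -m crank '[0,0,0.005,0,0,0,0, 0,0,0.009,0,0,0,0, 0,0,0.012,0,0,0,0, 0,0,0.012,0,0,0,0, 0,0,0.012,0,0,0,0]' >/dev/null;  python3 -W ignore t.py 0.5065 0.1035 0.148
```

```text
t 4.53 pos [0.5085 0.1018 0.148 ] F [-5.6  0.1 29.1] gap 0.0003 shift [ 0.005   0.0017 -0.0001] turn [ 0.0001  0.0006 -0.0005]
```

Force rose to 29 N at z = 0.148, which is the lower stop. I'll lift and check the latch.

```bash
python3 -m crank '[0,0,-0.02,0,0,0,0, 0,0,-0.06,0,0,0,0, 0,0,-0.14,0,0,0,0, 0,0,-0.2,0,0,0,0, 0,0,-0.2,0,0,0,0]' >/dev/null;  python3 -W ignore t.py 0.4936 0.1934 0.24
python3 - <<'E'
from h import *
for c in("top","side"):
  imaging.grab_frame(c);print([(np.round(d["xyz"],3),round(d["score"],2)) for d in spotter.find_in(c,"lever_pad")[:3]])
f=[cv2.resize(imaging.grab_frame(c)[y:y+110,x:x+110],None,fx=3.6,fy=3.6) for c,y,x in(("top",130,280),("side",145,225))]
cv2.imwrite("pics/c3.png",np.hstack(f))
print("pad px up/down",pix("side",[.5077,.1051,.184]),pix("side",[.5077,.1051,.1515]))
E
```

```text
t 4.95 pos [0.5106 0.1019 0.2503] F [1.1 0.1 0.9] gap 0.0005 shift [0.1021 0.1557 0.0203] turn [ 0.0009  0.0022 -0.0006]
[(array([0.555, 0.279, 0.163]), 0.59)]
[(array([0.522, 0.131, 0.151]), 0.7)]
pad px up/down [288.3, 223.3] [287.4, 231.0]
```

View pics/c3.png

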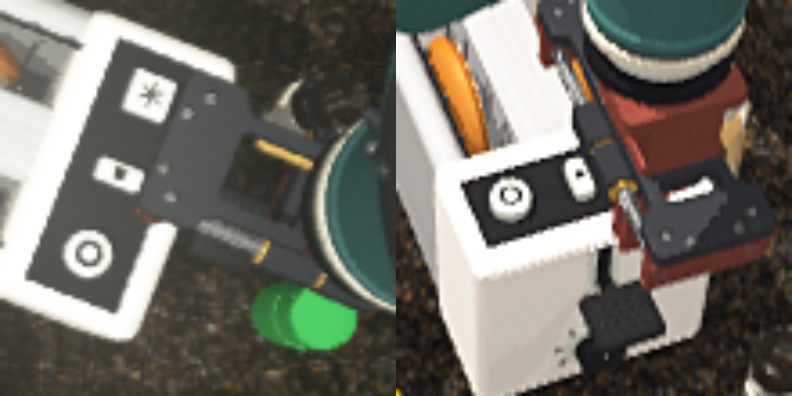

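The paddle is latched down: it sits at side-view row ~232 (231 predicted for down, 223 for up), its slot shows above it, and the bagels are lowered. Next, the bagel key.

```bash
python3 -m crank '[0.05,0.08,0,0,0,0,0, 0.102,0.155,0,0,0,0,0, 0.102,0.155,0.02,0,0,0,0, 0.102,0.155,0.04,0,0,0,0, 0.102,0.155,0.04,0,0,0,0]' >/dev/null; python3 -m crank '[0,0,0.04,0,0,0,0, 0,0,0.04,0,0,0,0, 0,0,0.04,0,0,0,0, 0,0,0.04,0,0,0,0, 0,0,0.04,0,0,0,0]' >/dev/null; python3 -W ignore t.py 0.4936 0.1934 0.197
```

```text
t 6.08 pos [0.4916 0.1924 0.2058] F [-0.9  0.2 -0. ] gap 0.0008 shift [-0.003   0.0033  0.0177] turn [ 0.0001  0.0002 -0.0009]
```

```bash
python3 -m crank '[-0.003,0.003,0.016,0,0,0,0, -0.003,0.003,0.024,0,0,0,0, -0.003,0.003,0.033,0,0,0,0, -0.003,0.003,0.033,0,0,0,0, -0.003,0.003,0.033,0,0,0,0]' >/dev/null; python3 -W ignore t.py 0.4936 0.1934 0.191
```

```text
t 6.5 pos [0.4945 0.1939 0.1911] F [-2.3 -2.4 19.2] gap 0.0007 shift [ 0.0012 -0.0016  0.0001] turn [ 0.0005  0.0011 -0.0005]
```

Bottomed out at 0.191 with 19 N, well above the 5 N spring. Now lift and cross over to the defrost key.

```bash
python3 -m crank '[0,0,-0.03,0,0,0,0, 0,0,-0.08,0,0,0,0, 0,0,-0.1,0,0,0,0, 0,0,-0.1,0,0,0,0, 0,0,-0.1,0,0,0,0]' >/dev/null; python3 -W ignore t.py 0.5789 0.158 0.24
python3 - <<'E'
from h import *
cv2.imwrite("pics/c4.png",cv2.resize(imaging.grab_frame("side")[125:265,205:345],None,fx=4,fy=4))
E
```

```text
t 6.92 pos [0.493  0.1939 0.2384] F [ 0.1 -0.6 -0.7] gap 0.0005 shift [-1.862e-01  1.000e-04 -3.000e-03] turn [ 0.0001  0.0002 -0.0006]
```

View pics/c4.png

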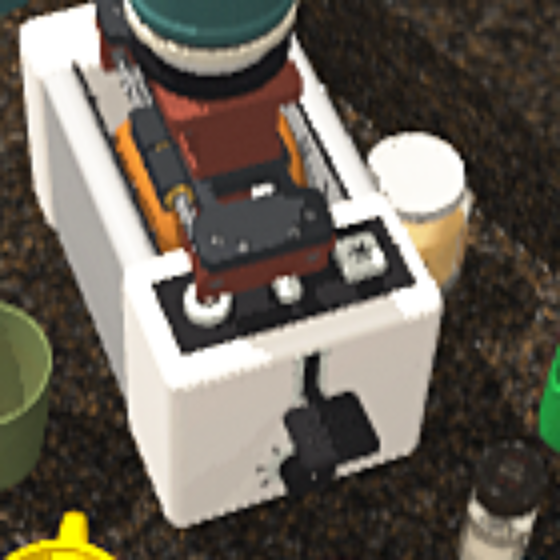

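The bagel key is back up at crop px (207,305) and the lever is still down at (335,430). Moving to the defrost key.

```bash
python3 -m crank '[-0.08,0,0,0,0,0,0, -0.15,0,0,0,0,0,0, -0.186,0,0,0,0,0,0, -0.186,0,0.03,0,0,0,0, -0.186,0,0.065,0,0,0,0]' >/dev/null; python3 -m crank '[0,0,0,0,0,0,0, 0,0,0,0,0,0,0, 0,0,0,0,0,0,0, 0,0,0,0,0,0,0, 0,0,0,0,0,0,0]' >/dev/null; python3 -W ignore t.py 0.5789 0.158 0.197
```

```text
t 7.8 pos [0.5791 0.1582 0.207 ] F [ 0.1 -0.4 -0.1] gap 0.0004 shift [ 0.0002 -0.0005  0.0201] turn [ 0.0002  0.0004 -0.0005]
```

```bash
python3 -m crank '[0,0,0.018,0,0,0,0, 0,0,0.026,0,0,0,0, 0,0,0.0355,0,0,0,0, 0,0,0.0355,0,0,0,0, 0,0,0.0355,0,0,0,0]' >/dev/null; python3 -W ignore t.py 0.5789 0.158 0.191
```

```text
t 8.22 pos [0.5795 0.1582 0.1911] F [-4.2 -0.2 17.7] gap 0.0007 shift [ 0.0009 -0.0008  0.0002] turn [ 0.0005  0.0008 -0.0005]
```

Bottomed at 0.191 with 18 N. I'll lift clear and verify.

```bash
python3 -m crank '[0,0,-0.04,0,0,0,0, 0,0,-0.1,0,0,0,0, 0,0,-0.18,0,0,0,0, 0,0,-0.26,0,0,0,0, 0,0,-0.3,0,0,0,0]' >/dev/null; python3 -m crank '[0.1,0.05,0,0,0,0,0, 0.18,0.1,0,0,0,0,0, 0.24,0.15,0,0,0,0,0, 0.3,0.2,0,0,0,0,0, 0.3,0.2,0,0,0,0,0]' >/dev/null; python3 -W ignore t.py 0.5 0.158 0.191
python3 - <<'E'
from h import *
cv2.imwrite("pics/c5.png",cv2.resize(imaging.grab_frame("side")[110:310,170:390],None,fx=3,fy=3))
E
```

```text
t 9.05 pos [0.4756 0.3118 0.3381] F [ 1.1  0.6 -0.7] gap 0.0003 shift [-0.1638 -0.2657  0.2935] turn [ 0.0003 -0.0008  0.0003]
```

View pics/c5.png

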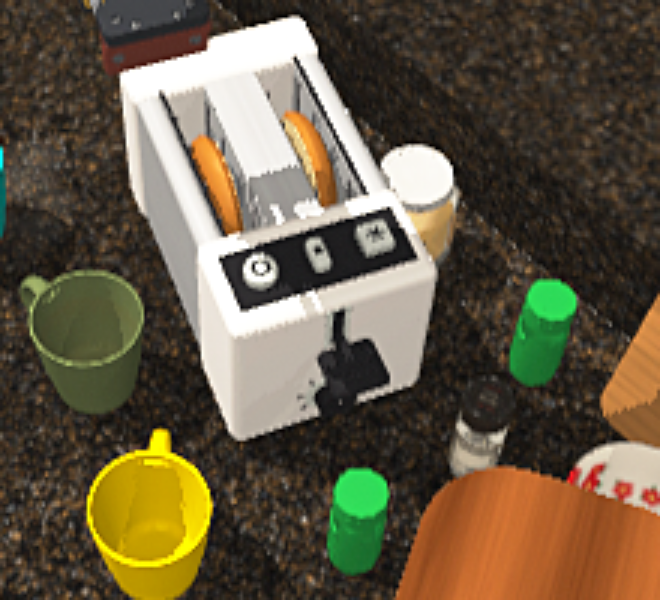

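The lever is still down at crop px (352,372), all three keys are up at (262,268), (318,253) and (376,236), the jars and mug haven't moved, and the arm is clear.

```bash
python3 -c "
from workcell import order
print(order.job_done())"
```

```text
the job is handed in; nothing more can be done
None
```

I latched the lever down, then pressed the bagel key and the defrost key fully in that order and let each come back up; nothing else was disturbed, and I handed the job in at about 9 s.

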